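# Open the boot-dressing bottle's push-and-turn safety cap in the boot-care tray

### The job

Stand the square bottle of boot dressing down in its fitted square well in the pine boot-care tray, without dropping it, so that it cannot spin. Then push its child-safe cap down, twist it anticlockwise while it is held down until it is free, and lift it off, leaving the bottle standing in the well and the other things on the bench where they are. Finish still holding the cap, level, about 8 cm straight above the open mouth: the program ends while holding it, nothing is put down or let go.

Things in the scene. Friction and masses are not known exactly. Their poses are not given: they have to be found in the camera images.
- bottle: Loose white plastic bottle, 0.19 to 0.34 kg, standing upright. Origin: centre of its underside; z up; x and y square to its flat sides. Body 58 x 58 mm, straight-sided up to 92 mm (paper labels on the -x and +x sides), then a round shoulder up to 101 mm and a round neck, 32 mm diameter, up to the mouth at 124 mm. Any of its four quarter-turns fits the well.
- mouth (a point): Centre of the bottle's open mouth, 124 mm above its underside, axes as the bottle's; hidden inside the cap until that is off. Three locking lugs stand out from the neck just below it, no more than 42 mm across.
- cap: Loose black plastic safety cap on the bottle: round, ribbed, 51 mm diameter, 28 mm tall, 40 g; grip its side at any yaw. Origin: centre of its open underside, 106 mm above the bottle's underside while locked; z up. Locked, its x axis lies along the bottle's x. Not pushed down it can neither be lifted nor turned (5 to 10 degrees of play); clockwise it is blocked too.
- cap_top (a point): Centre of the cap's flat top, 28 mm above the cap's origin, 134 mm above the bottle's underside while locked. The cap is sprung upwards: pushed down it yields from about 4 N, is 3 mm down (just unlocked) at about 9 N and stops hard 5.5 mm down at about 13 N. Held down it turns anticlockwise seen from above; at 47 to 67 degrees from locked it is free to lift straight off; 68 degrees is a hard stop.
- well (a point): Centre of the floor of the square bottle well in one corner of the fixed pine boot-care tray: black rubber floor 10 mm above the bench, 63 x 63 mm inside, sides along this point's x and y, z up. Walls 10 mm thick, tops 45 mm above the bench, so the bottle has 2.5 mm play each side and can twist about 5 degrees.
- tray_mid (a point): Centre of the pine boot-care tray at bench level, axes along its sides (same as the well's): 165 mm along x, 235 mm along y, 45 mm high, fixed. The well's centre lies at x -41, y -76 mm from here. The other bays hold a boot brush, a small brush and two tins, all fixed and below 55 mm above the bench.
- key_bowl: Bystander: round steel bowl with keys, 132 mm diameter, 45 mm tall, loose. Origin: centre of its underside.
- hook_jar: Bystander: open glass jar of hooks, 78 mm diameter, 105 mm tall, loose. Origin: centre of its underside.
- ice_scraper: Bystander: grey plastic ice scraper lying flat, 235 mm long along its x (from -130 to +106 mm), blade 100 mm wide at +x, 20 mm high, loose. Origin: on its underside at the head.
- shoehorn: Bystander: wooden shoehorn lying flat, 265 mm long along its x (from -150 to +115 mm), up to 42 mm wide, 12 mm high, loose. Origin: on its underside near the blade.

How it is judged (in metres and radians):
On the way, in this order (a step that is already met when the one before it is completed fails the run):
1. the bottle stands down in the well, cap still locked and not pushed down (horizontal distance between bottle and well below 0.006 m and z of bottle in the frame of well below 0.003 m and angle between bottle's own z axis and vertical below 0.06 rad and z of cap in the frame of bottle between 0.1035 and 0.109 m and angle between the x axis of cap and the x axis of bottle, either way round below 0.3 rad), for 0.1 s.
2. the cap is pushed down, not yet turned, the bottle in the well (horizontal distance between bottle and well below 0.006 m and z of bottle in the frame of well below 0.003 m and z of cap in the frame of bottle below 0.1032 m and angle between the x axis of cap and the x axis of bottle, either way round below 0.3 rad), for 0.05 s.
3. held down, the cap is twisted past its lock (horizontal distance between bottle and well below 0.006 m and z of cap in the frame of bottle below 0.1035 m and angle between the x axis of cap and the x axis of bottle, either way round above 0.6 rad), for 0.05 s.
At the end, for the whole second after the job is handed in: The bottle stands upright in the well (centre within 6 mm, on its floor within 3 mm, tilt under 0.06 rad) with nothing but the tray touching it; the fingers hold the cap still and level (within 0.3 rad), its underside 40 to 140 mm above the bottle's mouth and within 25 mm of the bottle's axis (horizontal distance between bottle and well below 0.006 m and z of bottle in the frame of well below 0.003 m and angle between bottle's own z axis and vertical below 0.06 rad and z of cap in the frame of bottle between 0.164 and 0.264 m and horizontal distance between cap and bottle below 0.025 m and angle between cap's own z axis and vertical below 0.3 rad and contact force between the fingers and cap above 1 N and contact force between each of cap, the arm, the fingers and bottle below 0.05 N and linear speed of cap below 0.03 m/s); the arm keeps its last pose, push and grip.
It fails at once if the bottle is let fall or thrown (linear speed of bottle above 0.6 m/s and contact force between the fingers and bottle below 0.1 N and contact force between the fingers and cap below 0.1 N).
It fails at once if a bystander is shoved more than 3 cm from its place (distance of any of key_bowl, hook_jar, ice_scraper, shoehorn from where it was at the start of the episode above 0.03 m).
It fails at once if a bystander is tipped over (angle between any of key_bowl, hook_jar's own z axis and vertical above 0.6 rad).
It also fails if it takes over 50 s, if anything falls off the work surface, if the arm or the gripper's body presses on something with over 40 N, if the wrist force passes 120 N, or if a joint passes its speed limit or range.

### The arm

A 6-joint arm with a two-finger parallel gripper is mounted at the origin on the work surface. World frame = base frame: x ahead of the robot, y to its left, z up, the work surface at z = 0. Lengths are in mm, angles in degrees, forces in N, time in s.
With the tool pointing down it reaches from about 300 to 775 mm from the base axis. Payload 14.6 kg.
Tool frame: the origin (TCP) lies midway between the tips of the shut fingers; the grasp point (between the pads) lies 19 mm behind it (manip.hold_point_z is the distance from the TCP to the grasp point, in mm); z points along the fingers, y is the line along which they close (so a half turn about z gives the same grasp; the last joint's range is limited). The gripper opens to 94 mm and grips with 3 to 60 N. Pads are 16 mm wide; open, the fingers measure 119 mm over their backs; the gripper's body (75 mm by 177 mm) begins 78 mm behind the grasp point.
Start: joints at [-80.592, 17.183, 87.147, -0, 75.671, -3.816], TCP at [125.81, -535.407, 205.446] pointing down, gripper open.
Joint ranges: [-173.82, 173.82], [-45.26, 126.66], [13.44, 144.39], [-59.66, 239.66], [0, 175.72], [-146.38, 146.38]. Speed limits (degrees/s): [127.2, 127.2, 147.25, 180, 180, 180].

### API

Orientations are given as a 3x3 rotation matrix whose columns are the frame's x, y, z axes.
In Python, from bench import manip, viewer, job gives the robot as it stands. The module is installed in compiled form; this text tells all that it offers.
- The arm moves only by the tool move_arm, never from a script. Its argument "steps" is text: rows parted by semicolons, each of 7 numbers parted by spaces: the shift along the tool's x, y, z in mm, then the turn, a rotation vector about the tool's x, y, z in rad, then the opening, from -1 (shut) to 1 (fully open). In form: dx dy dz rx ry rz fingers; .... A call has 1 to 12 rows; each row is the pose to reach, as a shift and turn from the pose commanded when the call began, along the tool's axes at that moment; what a row does not reach only later rows make up. A row lasts 1/8 s, in which the tool goes at most 62.5 mm and 10.7 degrees, less where a joint would pass 70% of its speed; a pose out of reach is approached as far as the arm can. A call with a gripper value outside its range is refused whole. The fingers move at their own pace and stop on an object; "force" is the grip in N (left out, the last holds). Time passes only in rows, so rows that repeat a pose let the fingers close. It gives the time, the measured TCP pose, the force, the opening and the grip force at its end, in the units of the state.
- manip.state(): the state, without advancing time (a new reading comes with each control period).
- viewer.camera(name): name is "scene" or "side" or "wrist"; returns (picture, depth): 384x512x3 uint8, red, green, blue; 384x512 float32, mm along the optical axis (not along the pixel's ray), 0 where there is no reading.
- viewer.get_calibration(name): a dict with "mtx" (3x3 intrinsics, pixels), "k1" (the pictures are not rectified: a ray, as slopes to the right and down, at radius r is drawn at 1 + k1 r^2 times it, then the intrinsics apply), "R" (3x3) and "t" (3): a world point X has camera coordinates R X + t. Camera axes: x right, y down, z forward; pixel columns grow to the right and rows downward; lengths in mm; the calibration is good to about 2 mm. A picture is of the moment at which its call begins: read the wrist's pose just before it. get_calibration takes no time and is no camera call; for the wrist camera it gives the pose at the moment of the call.
- job.sign_off(): hands the job in; it is judged then, once.
The state is a dict: "t": time; "qpos": joint angles; "joint_velocities": joint speeds; "joint_torque": joint torques, N m; "ee_pos": TCP position; "ee_rot": TCP orientation; "contact_force": force on the tool from outside, world axes, zero at the start; "ft_torque": the same for the moment, N m; "opening": opening from 0.0 (shut) to 1.0 (fully open); "gripper_force": force on a finger pad.
Only numpy, scipy, OpenCV 4.12 (cv2) and the standard library are available. Lean on these libraries where they do the work, as an engineer would, in place of code of your own. Each camera call takes 0.05 s, during which the arm holds its last target. There are 200 camera calls.

## Working session

There is one attempt and no reset: what is moved stays moved. The work goes in short steps, Python scripts to look and compute and a tool call to move; the robot and the scene stay as the last step left them, time stands still between calls to the robot, and variables do not carry over. Pictures are saved under pics/ and viewed, at most 10 in all, crops included, and the job is handed in when it is done.

Besides the shell and the picture viewer there is one more tool, called by a JSON object that holds its "fn" and its "kwargs", one argument or row to a line. move_arm: Moves the arm, as the interface text tells. Its arguments: {"type":"object","properties":{"steps":{"type":"string"},"force":{"type":"number"}},"required":["steps"]}

```bash
mkdir -p pics
cat > h.py <<'E'
import numpy as np, cv2
from bench import manip, viewer, job
def cloud(name):
    c=viewer.get_calibration(name); p,d=viewer.camera(name)
    v,u=np.mgrid[:384,:512]; K=np.array(c["mtx"])
    n=cv2.undistortPoints(np.stack([u,v],-1).reshape(-1,1,2).astype(float),K,np.array([c["k1"],0,0,0.])).reshape(384,512,2)
    X=np.dstack([n[...,0]*d,n[...,1]*d,d])
    W=(X-np.array(c["t"]))@np.array(c["R"])
    W[d==0]=np.nan
    return p,d,W
def save(n,p): cv2.imwrite("pics/"+n,cv2.cvtColor(p,cv2.COLOR_RGB2BGR))
E
python3 - <<'E'
from h import *
ims=[]
for n in ["scene","side"]:
    p,d,W=cloud(n); np.savez(n,p=p,W=W); ims.append(p)
    c=viewer.get_calibration(n); print(n,-np.array(c["R"]).T@np.array(c["t"]),np.isnan(W[...,0]).mean())
p,d,W=cloud("wrist"); np.savez("wrist",p=p,W=W)
ims.append(p)
save("a.png",np.hstack(ims[:2])[:, :][:,::1] if 0 else cv2.resize(np.vstack([np.hstack(ims[:2]),np.hstack([ims[2],ims[2]*0])]),(800,600)))
print(manip.state()["ee_rot"],manip.hold_point_z, manip.state()["t"])
E
```

```text
scene [1241.85736805 -962.86752245 1244.50426932] 0.0040130615234375
side [  395.11316798 -1169.34503591  1004.14221617] 0.004150390625
[[ 9.73476621e-01  2.28786451e-01 -1.65418924e-04]
 [ 2.28786508e-01 -9.73476240e-01  8.62966376e-04]
 [ 3.64036225e-05 -8.77923210e-04 -9.99999614e-01]] 18.8 0.15
```

View pics/a.png

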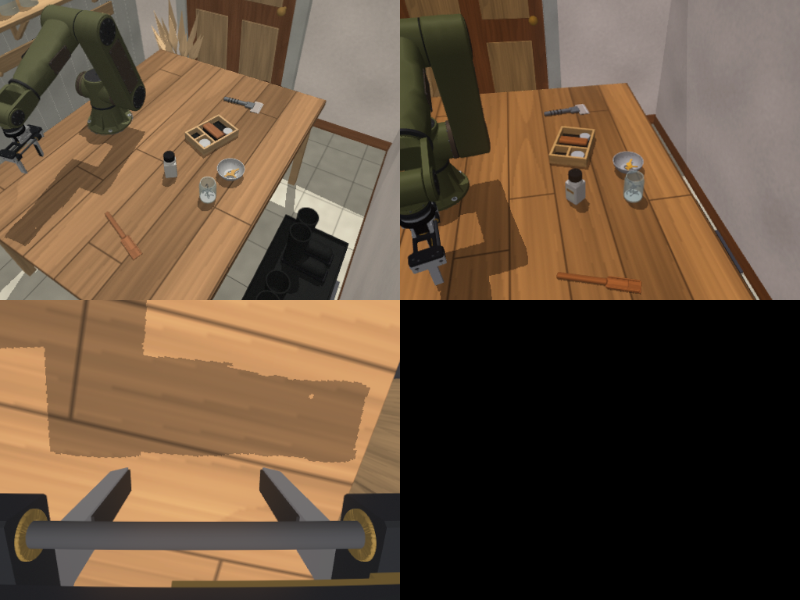

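The bottle with the black cap is at scene px (218,211). The tray is at (270,173), the bowl at (294,215), the jar at (266,243), with the shoehorn nearby and the scraper behind. Next I'll crop in and measure.

Run:
```python
from h import *
ims=[]
for n,(u,v) in {"scene":(265,190),"side":(245,195)}.items():
    a=np.load(n+".npz"); p,W=a["p"],a["W"]
    ims.append(cv2.resize(p[v-75:v+75,u-50:u+80] if n=="side" else p[v-75:v+75,u-70:u+60],(390,450),interpolation=cv2.INTER_CUBIC))
    x,y,z=W[...,0],W[...,1],W[...,2]
    m=((z>25)&(z<300)&(x>250)&(x<1000)).astype(np.uint8)
    k,lab,st,ce=cv2.connectedComponentsWithStats(m)
    for i in range(1,k):
        if st[i,4]<60: continue
        q=W[lab==i]; print(n,st[i],q.min(0).round(),q.max(0).round(),np.median(q,0).round())
        top=q[q[:,2]>q[:,2].max()-6]; print("   top mean",top.mean(0).round(1),len(top))
        if st[i,4]>400 or q[:,2].max()<70: 
            s=q[(q[:,2]>40)&(q[:,2]<50)][:,:2].astype(np.float32)
            if len(s)>5: print("   rect",cv2.minAreaRect(s))
    mb=(z>-5)&(z<5)&(x>300)&(x<700); print("bench z",np.median(z[mb]))
save("b.png",np.hstack(ims))
```

```text
scene [ 321    0  152   63 6877] [ 250. 1212.   25.] [1000. 1467.  300.] [ 647. 1429.  168.]
   top mean [ 728.9 1395.9  296.9] 141
   rect ((627.745849609375, 1372.203369140625), (756.0027465820312, 150.98768615722656), 19.339599609375)
scene [ 237  146   69   49 1379] [458.  31.  25.] [692. 310.  59.] [581. 154.  41.]
   top mean [581.3 173.8  54.6] 62
   rect ((573.1766357421875, 171.42605590820312), (239.04029846191406, 171.0341796875), 69.63988494873047)
scene [209 193  18  32 466] [ 495. -190.   25.] [ 574. -119.  142.] [ 547. -166.   94.]
   top mean [ 537.6 -155.9  137.2] 16
   rect ((552.6636352539062, -171.908203125), (55.787567138671875, 13.733254432678223), 37.00468826293945)
scene [278 202  35  29 317] [718. -78.  25.] [848.  58.  53.] [773.  17.  37.]
   top mean [793.6 -12.6  48.9] 19
   rect ((782.1300048828125, -7.9814910888671875), (126.26905059814453, 133.6065673828125), 26.199750900268555)
scene [255 226  22  31 584] [ 722. -219.   25.] [ 801. -140.  111.] [ 762. -191.   71.]
   top mean [ 760.  -184.   106.6] 18
   rect ((757.5467529296875, -182.95794677734375), 
[... 351 characters left out ...]
1] [452.  32.  25.] [684. 314.  57.] [569. 152.  41.]
   top mean [570.9 176.1  53.3] 97
   rect ((570.5357055664062, 173.65219116210938), (246.6332550048828, 166.38156127929688), 69.69064331054688)
side [ 272  193   42   62 1197] [ 716. -219.   25.] [846.  63. 108.] [ 760. -163.   57.]
   top mean [ 753.9 -177.6  104.1] 62
   rect ((780.675048828125, -78.29190063476562), (276.54144287109375, 128.80897521972656), 89.92178344726562)
side [211 215  26  41 823] [ 494. -192.   26.] [ 569. -123.  138.] [ 529. -166.   88.]
   top mean [ 531.9 -149.6  134. ] 138
   rect ((526.3042602539062, -167.57534790039062), (41.042510986328125, 75.34445190429688), 76.69857788085938)
bench z -1.3042245965996822
```

View pics/b.png

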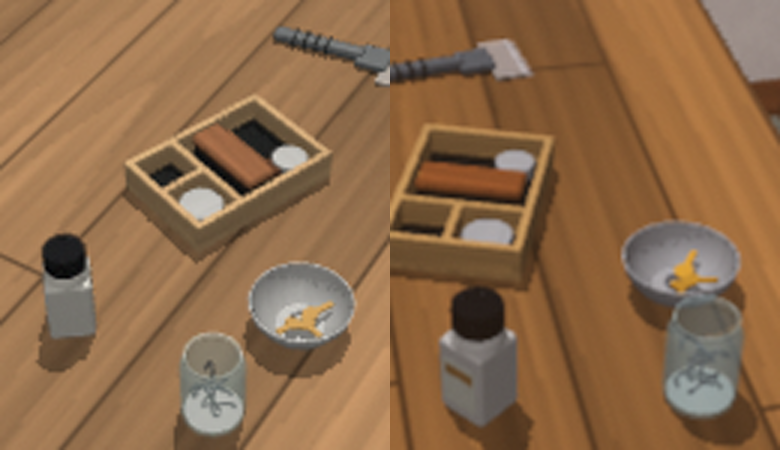

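Run:
```python
from h import *
s=manip.state(); R=np.array(s["ee_rot"]);p=np.array(s["ee_pos"])
c=viewer.get_calibration("wrist"); Rc=np.array(c["R"]); C=-Rc.T@np.array(c["t"])
print("cam in tool",R.T@(C-p),"axes in tool\n",(R.T@Rc.T).round(3),c["mtx"])
print("shift tool", R.T@(np.array([500,-200,330])-p))
```

```text
cam in tool [  65.87222144    0.27149116 -179.64958202] axes in tool
 [[ 0.    -0.973 -0.231]
 [ 1.     0.001 -0.001]
 [ 0.001 -0.231  0.973]] [[333.78239048   0.         249.56636855]
 [  0.         333.78239048 188.75308925]
 [  0.           0.           1.        ]]
shift tool [ 440.97814372 -240.82274143 -124.74691806]
```

{"fn": "move_arm", "kwargs": {
  "steps": "20 -10 -60 0 0 0 1; 60 -30 -110 0 0 0 1; 105 -55 -125 0 0 0 1; 150 -80 -125 0 0 0 1; 195 -105 -125 0 0 0 1; 240 -130 -125 0 0 0 1; 285 -155 -125 0 0 0 1; 330 -185 -125 0 0 0 1; 375 -215 -125 0 0 0 1; 420 -240 -125 0 0 0 1; 445 -258 -125 0 0 0 1; 469 -275 -125 0 0 0 1",
  "force": 40
}}

```text
t: 1.65
ee_pos: [520.2, -159.3, 330.1]
ee_rot: [[0.973, 0.229, -0.001], [0.229, -0.973, 0.0], [-0.001, -0.0, -1.0]]
contact_force: [0.3, -0.4, -0.2]
opening: 1.001
gripper_force: 0.0
```

Run:
```python
from h import *
s=manip.state(); print(s["ee_pos"],s["qpos"])
p,d,W=cloud("wrist"); np.savez("w1",p=p,W=W); save("c.png",p)
x,y,z=W[...,0],W[...,1],W[...,2]
m=((z>20)&(z<145)).astype(np.uint8)
near=(abs(x-535)<70)&(abs(y+155)<70)
for lo,hi in [(130,145),(80,100),(60,140),(20,90)]:
    k=near&(z>lo)&(z<hi)
    q=W[k][:,:2].astype(np.float32)
    if len(q)>5: print(lo,hi,len(q),q.mean(0),cv2.minAreaRect(q),cv2.minEnclosingCircle(q),np.median(z[k]))
```

```text
[ 520.16963646 -159.27933095  330.13202812] [-2.08820462e+01  1.29207982e+01  7.61825755e+01 -1.11526999e-03
  9.09306547e+01  5.58591002e+01]
130 145 1552 [ 534.3237  -148.13654] ((534.2420654296875, -148.11477661132812), (49.9455451965332, 49.92691421508789), 14.140539169311523) ((534.04736328125, -147.5802001953125), 25.88123893737793) 134.32884008483353
80 100 531 [ 547.7343  -147.70593] ((534.00830078125, -148.355224609375), (58.221893310546875, 57.7639045715332), 37.85182189941406) ((534.4161376953125, -148.76058959960938), 37.87179183959961) 91.26063612628019
60 140 2177 [ 538.44824 -147.75717] ((534.241943359375, -148.17364501953125), (58.813758850097656, 57.7639045715332), 37.85182189941406) ((534.4161376953125, -148.76058959960938), 37.87179183959961) 133.9208438688704
20 90 216 [ 551.10626 -144.76317] ((534.241943359375, -148.17364501953125), (58.813758850097656, 57.7639045715332), 37.85182189941406) ((534.4161376953125, -148.76058959960938), 37.87179183959961) 87.30652933109704
```

View pics/c.png

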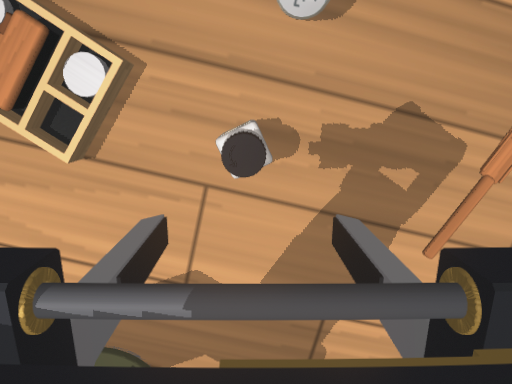

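The cap is at px (244,154) with the bottle shoulder behind it. That puts the bottle at (534.2, -148.3), yaw 37.9°. The well is the dark square at px (62,120), so I'll look at it from directly above.

{"fn": "move_arm", "kwargs": {
  "steps": "10 -50 0 0 0 0 1; 20 -105 0 0 0 0 1; 30 -160 0 0 0 0 1; 40 -215 0 0 0 0 1; 50 -270 0 0 0 0 1; 50 -270 0 0 0 0 1; 50 -270 0 0 0 0 1"
}}

```text
t: 2.58
ee_pos: [506.3, 113.4, 330.3]
ee_rot: [[0.973, 0.229, -0.0], [0.229, -0.973, -0.0], [-0.0, 0.0, -1.0]]
contact_force: [-0.1, -0.8, -0.4]
opening: 1.0
gripper_force: 0.0
```

Run:
```python
from h import *
s=manip.state(); print(s["ee_pos"],s["qpos"])
p,d,W=cloud("wrist"); np.savez("w2",p=p,W=W); save("d.png",p)
x,y,z=W[...,0],W[...,1],W[...,2]
rim=(z>41)&(z<49)&(abs(x-570)<170)&(abs(y-170)<190)
q=W[rim][:,:2].astype(np.float32); print("tray",cv2.minAreaRect(q),np.median(z[rim]))
k=(z>5)&(z<42)&(abs(x-507)<60)&(abs(y-115)<60)
# floor of the well / hole: non-rim component around guess
hole=(~rim).astype(np.uint8); n,lab,st,ce=cv2.connectedComponentsWithStats(hole,connectivity=4)
r=np.nanargmin(np.hypot(x-507,y-115)+0*z); l=lab.flat[r]; print(st[l],W.reshape(-1,3)[r])
cn,_=cv2.findContours(cv2.dilate((lab==l).astype(np.uint8),np.ones((3,3))),cv2.RETR_EXTERNAL,cv2.CHAIN_APPROX_NONE)
c=max(cn,key=len)[:,0]; q=W[c[:,1],c[:,0]]; q=q[(q[:,2]>41)&(q[:,2]<49)][:,:2].astype(np.float32)
print("well rim",len(q),cv2.minAreaRect(q))
f=(z>5)&(z<15)&(abs(x-507)<45)&(abs(y-115)<45); q=W[f][:,:2].astype(np.float32); print("floor",len(q),cv2.minAreaRect(q),np.median(z[f]))
```

```text
[506.32985525 113.40231653 330.25395924] [ 8.58508271e+00  9.49953297e+00  8.02180831e+01 -1.10486362e-02
  9.03079781e+01  8.53501798e+01]
tray ((627.21826171875, 146.8098907470703), (247.53700256347656, 289.87969970703125), 69.5060806274414) 45.40777342094161
[ 218  126   61   61 1977] [506.55552572 114.47952201   8.89393406]
well rim 154 ((507.49920654296875, 116.63325500488281), (66.38560485839844, 66.27445220947266), 69.80632019042969)
floor 2043 ((509.5904235839844, 115.08647155761719), (89.88355255126953, 84.72479248046875), 89.9412612915039) 10.247450284483556
```

View pics/d.png

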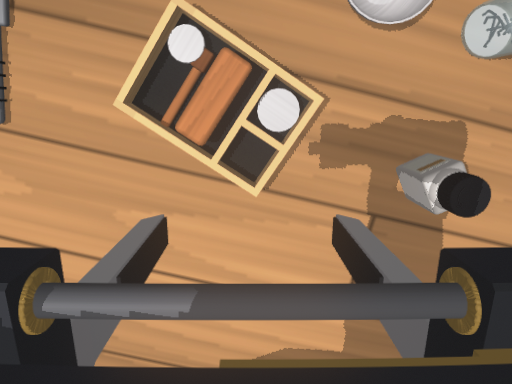

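Well centre is (507.5, 116.6), yaw 69.8° mod 90, which is the dark square at px (248,156). Going to the bottle to grasp its body.

{"fn": "move_arm", "kwargs": {
  "steps": "-6 50 0 0 0 -0.1 1; -13 105 0 0 0 -0.2 1; -20 160 20 0 0 -0.3 1; -26 215 60 0 0 -0.43 1; -32.7 261.2 100 0 0 -0.43 1; -32.7 261.2 140 0 0 -0.43 1; -32.7 261.2 180 0 0 -0.43 1; -32.7 261.2 220 0 0 -0.43 1; -32.7 261.2 250 0 0 -0.43 1; -32.7 261.2 273 0 0 -0.43 1; -32.7 261.2 273 0 0 -0.43 1; -32.7 261.2 273 0 0 -0.43 1"
}}

```text
t: 4.12
ee_pos: [534.5, -148.7, 58.5]
ee_rot: [[0.79, 0.613, 0.001], [0.613, -0.79, -0.0], [0.001, 0.001, -1.0]]
contact_force: [-0.6, 0.3, 0.4]
opening: 1.004
gripper_force: 0.0
```

Run:
```python
from h import *
s=manip.state(); R=np.array(s["ee_rot"]); print(s["ee_pos"],np.degrees(np.arctan2(R[1,0],R[0,0])),s["contact_force"])
p,d,W=cloud("wrist"); save("e.png",p)
x,y,z=W[...,0],W[...,1],W[...,2]
k=(z>128)&(z<140)&(abs(x-534)<40)&(abs(y+148)<40)
print(cv2.minEnclosingCircle(W[k][:,:2].astype(np.float32)),k.sum())
```

```text
[ 534.54996433 -148.74002029   58.51804073] 37.803064639921466 [-0.55163128  0.27281151  0.36437815]
((535.0635986328125, -151.40036010742188), 52.51390075683594) 10073
```

View pics/e.png

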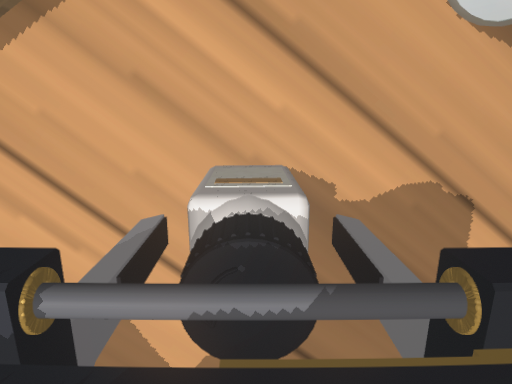

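The bottle is square and centred between the fingers (px 248 against a finger midline of 250). Closing, then lifting slightly.

{"fn": "move_arm", "kwargs": {
  "steps": "0 0 0 0 0 0 -1; 0 0 0 0 0 0 -1; 0 0 0 0 0 0 -1; 0 0 0 0 0 0 -1; 0 0 0 0 0 0 -1; 0 0 0 0 0 0 -1; 0 0 0 0 0 0 -1; 0 0 0 0 0 0 -1; 0 0 -5 0 0 0 -1; 0 0 -12 0 0 0 -1",
  "force": 40
}}

```text
t: 5.42
ee_pos: [534.0, -147.8, 69.5]
ee_rot: [[0.789, 0.614, -0.001], [0.614, -0.789, 0.0], [-0.0, -0.001, -1.0]]
contact_force: [0.2, 0.4, -1.9]
opening: 0.611
gripper_force: 40.0
```

{"fn": "move_arm", "kwargs": {
  "steps": "0 0 -30 0 0 0 -1; 0 0 -65 0 0 0 -1; 20 -32 -85 0 0 -0.08 -1; 45 -70 -85 0 0 -0.18 -1; 70 -110 -85 0 0 -0.28 -1; 95 -150 -85 0 0 -0.38 -1; 120 -190 -85 0 0 -0.48 -1; 141.3 -225 -85 0 0 -0.558 -1; 141.3 -225 -85 0 0 -0.558 -1; 141.3 -225 -85 0 0 -0.558 -1; 141.3 -225 -85 0 0 -0.558 -1"
}}

```text
t: 6.8
ee_pos: [507.9, 115.6, 154.5]
ee_rot: [[0.346, 0.938, 0.0], [0.938, -0.346, -0.0], [-0.0, 0.0, -1.0]]
contact_force: [-0.4, -0.4, -2.7]
opening: 0.618
gripper_force: 40.0
```

Run:
```python
from h import *
s=manip.state(); R=np.array(s["ee_rot"]); print(s["ee_pos"],np.degrees(np.arctan2(R[1,0],R[0,0])),s["contact_force"],s["qpos"])
p,d,W=cloud("wrist"); save("f.png",p)
ps,ds,Ws=cloud("side"); 
psc,d2,W2=cloud("scene")
np.savez("w3",p=p,W=W,ps=ps,Ws=Ws,psc=psc,Wsc=W2)
for n,w in (("w",W),("side",Ws),("scene",W2)):
    x,y,z=w[...,0],w[...,1],w[...,2]
    near=(abs(x-507)<60)&(abs(y-116)<60)
    for lo,hi in [(70,190),(183,192),(220,236)]:
        q=w[near&(z>lo)&(z<hi)]
        if len(q)>5: print(n,lo,hi,len(q),q.min(0).round(1),cv2.minAreaRect(q[:,:2].astype(np.float32)))
save("g.png",np.hstack([cv2.resize(psc[90:210,210:330],(400,400),interpolation=2),cv2.resize(ps[110:230,170:290],(400,400),interpolation=2)]))
```

```text
[507.91325024 115.60601347 154.54814591] 69.74096115171571 [-0.41612384 -0.40567441 -2.70316641] [ 8.79581548e+00  1.62667862e+01  9.54006159e+01 -4.65644488e-03
  6.83294124e+01  2.90565736e+01]
w 70 190 5788 [471.6 102.5 104. ] ((511.81475830078125, 128.3656463623047), (32.17884826660156, 82.04103088378906), 68.53063201904297)
w 183 192 3057 [471.6 102.5 183. ] ((511.6741027832031, 128.07022094726562), (31.84124183654785, 82.05142974853516), 68.83537292480469)
w 220 236 11647 [471.6  89.3 220. ] ((504.398681640625, 117.77391052246094), (51.68426513671875, 75.00325012207031), 44.997039794921875)
side 70 190 522 [464.7  76.3  94.4] ((504.1927795410156, 101.55680847167969), (49.29192352294922, 80.74769592285156), 87.8093490600586)
side 183 192 88 [467.9  77.1 183.1] ((503.05517578125, 99.02957153320312), (35.466896057128906, 79.13532257080078), 73.7684326171875)
side 220 236 183 [464.6  86.6 220.1] ((505.9765930175781, 110.21221160888672), (62.88362121582031, 69.4466323852539), 33.2019157409668)
scene 70 190 333 [465.6  72.4  98.6] ((510.6697998046875, 99.19789123535156), (82.0113296508789, 58.405860900878906), 9.090448379516602)
scene 183 192 58 [467.5  75.8 183. ] ((510.8967590332031, 100.03398132324219), (81.47966766357422, 50.07500076293945), 6.760735034942627)
scene 220 236 56 [469.9  84.6 220.2] ((501.10223388671875, 107.06803894042969), (33.103057861328125, 64.43782806396484), 45.46371078491211)
```

View pics/f.png

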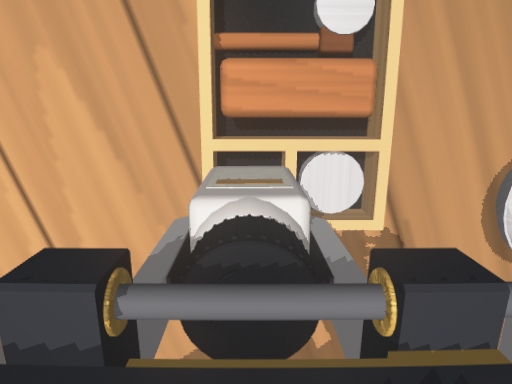

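View pics/g.png

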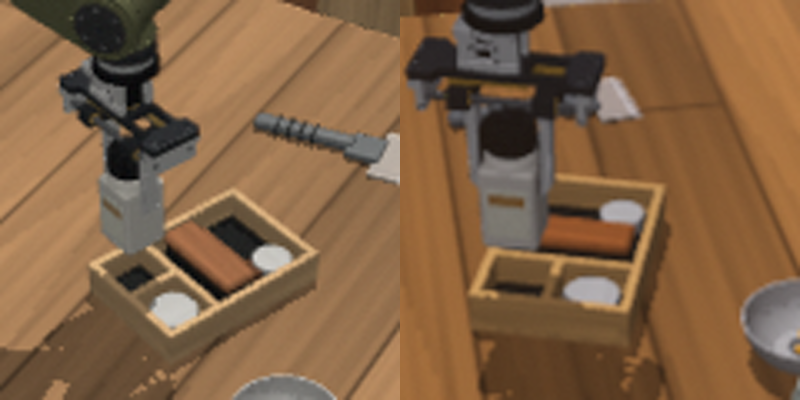

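The wrist and external views show the bottle held upright above the well, with yaw aligned to the tray walls. I'll cross-check the well centre from the tray's outer rim.

Run:
```python
from h import *
th=np.radians(-20.2); X=np.array([np.cos(th),np.sin(th)]); Y=np.array([-X[1],X[0]]); w0=np.array([507.5,116.6])
for n in ("w1","w2","w3"):
    W=np.load(n+".npz")["W"]; z=W[...,2]
    a=(W[...,:2]-w0)@X; b=(W[...,:2]-w0)@Y
    m=(z>42)&(z<48)&(a>-60)&(a<140)&(b>-55)&(b<215)
    def ext(v,sel,f):
        q=v[m&sel]; return round(float(f(q)),1) if len(q)>8 else None
    p=lambda k:(lambda q:np.percentile(q,k))
    print(n,m.sum(),"left outer(-41.5)",ext(a,(b>0)&(a<-25),p(1)),"left inner(-31.5)",ext(a,(b>-25)&(b<25)&(a<-20)&(a>-45),p(99)),
     "right inner(31.5)",ext(a,(abs(b)<25)&(a>20)&(a<50),p(1)),"R outer(123.5)",ext(a,(a>105)&(b<150),p(99)),
     "near outer(-41.5)",ext(b,(b<-20)&(a<110),p(1)),"near inner",ext(b,(b<-20)&(b>-48)&(abs(a)<25),p(99)),"far inner(31.5)",ext(b,(b>20)&(b<50)&(abs(a)<25),p(1)),
     "far side of wall(41.5)",ext(b,(b>20)&(b<60)&(abs(a)<25),p(99)),"far outer(193.5)",ext(b,(b>170)&(a<110),p(99)))
```

```text
w1 4038 left outer(-41.5) -42.2 left inner(-31.5) -31.4 right inner(31.5) 30.7 R outer(123.5) 123.0 near outer(-41.5) -42.9 near inner -32.1 far inner(31.5) 29.8 far side of wall(41.5) 59.9 far outer(193.5) None
w2 5786 left outer(-41.5) -41.9 left inner(-31.5) -31.7 right inner(31.5) 31.5 R outer(123.5) 122.9 near outer(-41.5) -41.8 near inner -31.6 far inner(31.5) 31.5 far side of wall(41.5) 41.3 far outer(193.5) 193.4
w3 8157 left outer(-41.5) -42.1 left inner(-31.5) -32.0 right inner(31.5) 31.0 R outer(123.5) 123.0 near outer(-41.5) -41.6 near inner None far inner(31.5) 31.2 far side of wall(41.5) 40.8 far outer(193.5) None
```

{"fn": "move_arm", "kwargs": {
  "steps": "0.6 -1 15 0 0 0 -1; 0.6 -1 35 0 0 0 -1; 0.6 -1 46 0 0 0 -1; 0.6 -1 52 0 0 0 -1; 0.6 -1 58 0 0 0 -1; 0.6 -1 64 0 0 0 -1; 0.6 -1 64 0 0 0 -1"
}}

```text
t: 7.82
ee_pos: [506.9, 117.4, 90.2]
ee_rot: [[0.345, 0.939, -0.0], [0.939, -0.345, -0.0], [-0.0, -0.0, -1.0]]
contact_force: [0.1, -1.2, -1.7]
opening: 0.616
gripper_force: 40.0
```

{"fn": "move_arm", "kwargs": {
  "steps": "0 0 6 0 0 0 -1; 0 0 12 0 0 0 -1; 0 0 17 0 0 0 -1; 0 0 20 0 0 0 -1; 0 0 20 0 0 0 -1"
}}

```text
t: 8.45
ee_pos: [506.9, 117.4, 70.2]
ee_rot: [[0.345, 0.939, -0.0], [0.939, -0.345, -0.0], [-0.0, -0.0, -1.0]]
contact_force: [0.2, 0.4, -2.3]
opening: 0.617
gripper_force: 40.0
```

{"fn": "move_arm", "kwargs": {
  "steps": "0 0 1 0 0 0 -1; 0 0 1.5 0 0 0 -1; 0 0 2 0 0 0 -1; 0 0 2.5 0 0 0 -1; 0 0 2.5 0 0 0 -1"
}}

```text
t: 9.07
ee_pos: [507.0, 117.4, 67.9]
ee_rot: [[0.345, 0.939, -0.0], [0.939, -0.345, -0.0], [-0.0, -0.0, -1.0]]
contact_force: [0.2, -0.2, -2.4]
opening: 0.614
gripper_force: 40.0
```

{"fn": "move_arm", "kwargs": {
  "steps": "0 0 0.5 0 0 0 -1; 0 0 1 0 0 0 -1; 0 0 1.5 0 0 0 -1; 0 0 1.5 0 0 0 -1"
}}

```text
t: 9.57
ee_pos: [507.1, 117.4, 67.5]
ee_rot: [[0.345, 0.939, 0.0], [0.939, -0.345, 0.0], [0.0, 0.0, -1.0]]
contact_force: [-4.9, -0.8, 12.6]
opening: 0.614
gripper_force: 40.0
```

Floor contact is at TCP z 67.5, so the bottle is seated. Releasing and rising to cap height.

{"fn": "move_arm", "kwargs": {
  "steps": "0 0 -0.8 0 0 0 -1; 0 0 -0.8 0 0 0 0.5; 0 0 -0.8 0 0 0 1; 0 0 -0.8 0 0 0 1; 0 0 -0.8 0 0 0 1; 0 0 -15 0 0 0 1; 0 0 -35 0 0 0 1; 0 0 -51.5 0 0 0 1; 0 0 -51.5 0 0 0 1; 0 0 -51.5 0 0 0 1"
}}

```text
t: 10.82
ee_pos: [506.8, 117.3, 117.5]
ee_rot: [[0.345, 0.939, -0.001], [0.939, -0.345, -0.0], [-0.0, -0.0, -1.0]]
contact_force: [-0.4, 0.4, -0.0]
opening: 1.0
gripper_force: 0.0
```

Run:
```python
from h import *
s=manip.state(); R=np.array(s["ee_rot"]); P=np.array(s["ee_pos"]); print(P,np.degrees(np.arctan2(R[1,0],R[0,0])),s["contact_force"])
p,d,W=cloud("wrist"); save("i.png",p)
x,y,z=W[...,0],W[...,1],W[...,2]
T=(W-P)@R
near=(abs(T[...,0])<45)&(abs(T[...,1])<36)
for lo,hi in [(139,150),(95,106),(100,150)]:
    k=near&(z>lo)&(z<hi); q=T[k]
    if len(q)>20: print(lo,hi,len(q),np.median(z[k]),np.percentile(q[:,:2],[0.5,99.5],axis=0).round(1).tolist())
for n in ("scene","side"):
    pp,dd,w=cloud(n); k=(w[...,2]>138)&(w[...,2]<150)&(abs(w[...,0]-507)<35)&(abs(w[...,1]-117)<35); q=w[k]
    if len(q)>4: print(n,len(q),q.mean(0).round(1))
```

```text
[506.78530669 117.33669033 117.53779411] 69.82995039998568 [-0.41709684  0.44962383 -0.00826032]
139 150 7347 144.3281767661223 [[-19.1, -24.5], [24.2, 24.1]]
95 106 1582 101.08060934670686 [[1.3, -29.0], [28.4, 28.5]]
100 150 9800 144.05836861675365 [[-19.0, -26.7], [26.7, 26.1]]
scene 87 [508.1 110.6 143.4]
side 118 [505.  114.  142.5]
```

View pics/i.png

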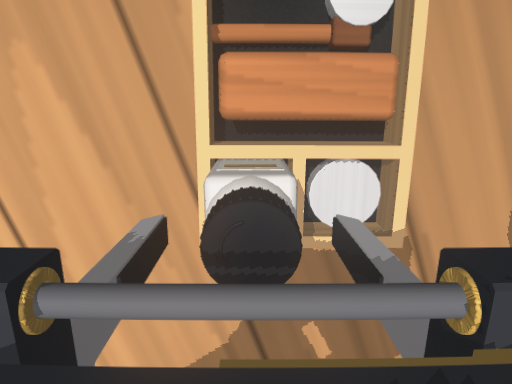

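The cap sits level and centred between the fingers (px 251,237; top at z 144.3), and the bottle is down in the well. Gripping the cap.

{"fn": "move_arm", "kwargs": {
  "steps": "-0.6 -0.2 -1 0 0 0 1; -0.6 -0.2 -1 0 0 0 -1; -0.6 -0.2 -1 0 0 0 -1; -0.6 -0.2 -1 0 0 0 -1; -0.6 -0.2 -1 0 0 0 -1; -0.6 -0.2 -1 0 0 0 -1; -0.6 -0.2 -1 0 0 0 -1; -0.6 -0.2 -1 0 0 0 -1; -0.6 -0.2 -1 0 0 0 -1",
  "force": 55
}}

```text
t: 12.1
ee_pos: [506.7, 116.9, 119.0]
ee_rot: [[0.345, 0.939, 0.0], [0.939, -0.345, 0.0], [0.0, 0.0, -1.0]]
contact_force: [1.0, -0.1, -0.1]
opening: 0.537
gripper_force: 55.0
```

{"fn": "move_arm", "kwargs": {
  "steps": "0 0 1 0 0 0 -1; 0 0 2 0 0 0 -1; 0 0 3 0 0 0 -1; 0 0 4 0 0 0 -1; 0 0 4 0 0 0 -1; 0 0 4 0 0 0 -1"
}}

```text
t: 12.85
ee_pos: [507.1, 116.8, 115.6]
ee_rot: [[0.345, 0.939, 0.001], [0.939, -0.345, 0.0], [0.001, 0.001, -1.0]]
contact_force: [-0.2, -1.6, 7.5]
opening: 0.538
gripper_force: 55.0
```

{"fn": "move_arm", "kwargs": {
  "steps": "0 0 0.8 0 0 0 -1; 0 0 1.6 0 0 0 -1; 0 0 1.6 0 0 0 -1; 0 0 1.6 0 0 0 -1"
}}

```text
t: 13.35
ee_pos: [507.2, 116.8, 114.2]
ee_rot: [[0.345, 0.939, 0.002], [0.939, -0.345, 0.0], [0.001, 0.002, -1.0]]
contact_force: [0.7, -1.7, 9.9]
opening: 0.54
gripper_force: 55.0
```

{"fn": "move_arm", "kwargs": {
  "steps": "0 0 0.6 0 0 0 -1; 0 0 1.2 0 0 0 -1; 0 0 1.2 0 0 0 -1; 0 0 1.2 0 0 0 -1"
}}

```text
t: 13.85
ee_pos: [507.2, 116.9, 113.3]
ee_rot: [[0.345, 0.939, 0.002], [0.939, -0.345, 0.0], [0.001, 0.002, -1.0]]
contact_force: [-1.9, -3.6, 14.8]
opening: 0.539
gripper_force: 55.0
```

Cap is fully down (hard stop, 14.8 N). Twisting anticlockwise.

{"fn": "move_arm", "kwargs": {
  "steps": "0 0 0 0 0 -0.1 -1; 0 0 0 0 0 -0.2 -1; 0 0 0 0 0 -0.3 -1; 0 0 0 0 0 -0.4 -1; 0 0 0 0 0 -0.5 -1; 0 0 0 0 0 -0.6 -1; 0 0 0 0 0 -0.6 -1"
}}

```text
t: 14.72
ee_pos: [507.3, 117.1, 113.4]
ee_rot: [[-0.247, 0.969, 0.002], [0.969, 0.247, 0.0], [-0.0, 0.002, -1.0]]
contact_force: [-1.0, -0.3, 13.2]
opening: 0.536
gripper_force: 55.0
```

Run:
```python
from h import *
s=manip.state(); print(s["contact_force"],s["ft_torque"],s["qpos"])
```

```text
[-0.96950757 -0.31458378 13.22416557] [-0.17148979  0.03798127  0.07500166] [ 8.95840828e+00  1.89577678e+01  9.78585747e+01  4.83376822e-03
  6.30458814e+01 -5.34492186e+00]
```

{"fn": "move_arm", "kwargs": {
  "steps": "0 0 0 0 0 -0.1 -1; 0 0 0 0 0 -0.2 -1; 0 0 0 0 0 -0.3 -1; 0 0 0 0 0 -0.4 -1; 0 0 0 0 0 -0.46 -1; 0 0 0 0 0 -0.46 -1; 0 0 0 0 0 -0.46 -1"
}}

```text
t: 15.6
ee_pos: [507.4, 117.1, 113.4]
ee_rot: [[-0.65, 0.76, 0.002], [0.76, 0.65, 0.0], [-0.001, 0.002, -1.0]]
contact_force: [-0.6, 0.3, 13.0]
opening: 0.535
gripper_force: 55.0
```

Run:
```python
from h import *
s=manip.state(); print(s["contact_force"],s["ft_torque"],s["qpos"])
```

```text
[-0.63899589  0.31456404 13.01753565] [0.03181374 0.00624889 0.14179921] [ 8.96254473e+00  1.89592240e+01  9.78548030e+01  5.01787540e-03
  6.30467887e+01 -3.16178520e+01]
```

{"fn": "move_arm", "kwargs": {
  "steps": "0 0 -2 0 0 0 -1; 0 0 -4 0 0 0 -1; 0 0 -6 0 0 0 -1; 0 0 -8 0 0 0 -1; 0 0 -9 0 0 0 -1; 0 0 -9 0 0 0 -1"
}}

```text
t: 16.35
ee_pos: [506.4, 116.9, 120.9]
ee_rot: [[-0.65, 0.76, -0.001], [0.76, 0.65, -0.0], [0.0, -0.0, -1.0]]
contact_force: [1.0, -0.8, -0.1]
opening: 0.54
gripper_force: 55.0
```

{"fn": "move_arm", "kwargs": {
  "steps": "0 0 -2 0 0 0 -1; 0 0 -4 0 0 0 -1; 0 0 -6 0 0 0 -1; 0 0 -6 0 0 0 -1"
}}

```text
t: 16.85
ee_pos: [506.8, 116.9, 127.4]
ee_rot: [[-0.65, 0.76, 0.0], [0.76, 0.65, 0.0], [-0.0, 0.0, -1.0]]
contact_force: [0.3, -0.3, 1.1]
opening: 0.539
gripper_force: 55.0
```

It came free with no bottle weight on the gripper. Lifting to height.

{"fn": "move_arm", "kwargs": {
  "steps": "0 0 -8 0 0 0 -1; 0 0 -20 0 0 0 -1; 0 0 -40 0 0 0 -1; 0 0 -60 0 0 0 -1; 0 0 -78 0 0 0 -1; 0 0 -90 0 0 0 -1; 0 0 -90 0 0 0 -1; 0 0 -90 0 0 0 -1; 0 0 -90 0 0 0 -1"
}}

```text
t: 17.98
ee_pos: [506.4, 116.9, 216.5]
ee_rot: [[-0.65, 0.76, -0.001], [0.76, 0.65, -0.0], [0.001, -0.001, -1.0]]
contact_force: [0.4, 0.5, -0.1]
opening: 0.538
gripper_force: 55.0
```

Run:
```python
from h import *
s=manip.state(); print(s["ee_pos"],s["contact_force"],s["gripper_force"])
ims=[]
for n in ("scene","side"):
    p,d,W=cloud(n); x,y,z=W[...,0],W[...,1],W[...,2]
    ims.append(p[90:210,210:330] if n=="scene" else p[110:230,170:290])
    k=(z>55)&(z<140)&(abs(x-507)<45)&(abs(y-117)<45); q=W[k]
    print(n,"bottle top",q[:,2].max().round(1),cv2.minAreaRect(q[:,:2].astype(np.float32)),q[q[:,2]>125].mean(0))
save("j.png",np.hstack([cv2.resize(i,(400,400),interpolation=2) for i in ims]))
```

```text
[506.40260558 116.85691362 216.49738979] [ 0.43155578  0.52655539 -0.09732917] 54.99891461455263
scene bottle top 137.4 ((510.02740478515625, 112.23799133300781), (60.1224250793457, 63.33832550048828), 68.99119567871094) [507.57425538 113.8528152  130.88446352]
side bottle top 135.5 ((504.3737487792969, 114.57443237304688), (63.20268249511719, 59.79008865356445), 74.17249298095703) [505.12092543 114.59274229 130.4191671 ]
```

View pics/j.png

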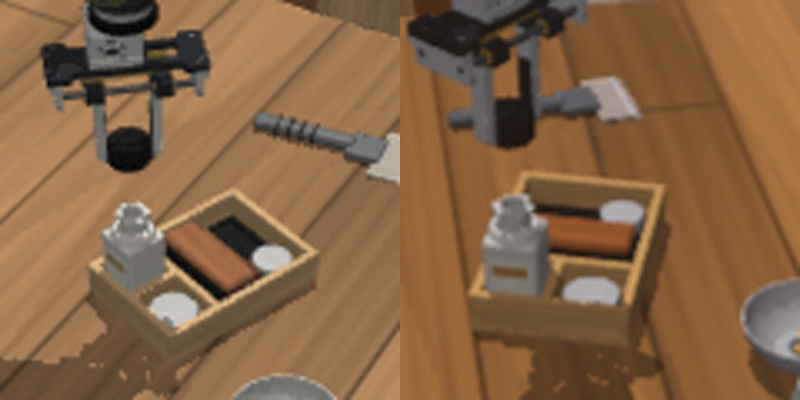

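The open bottle stands in the well at left px (130,245), and the cap is held level above it at (130,148). Handing in.

```bash
python3 -c "
from bench import job
print(job.sign_off())"
```

```text
the job is handed in; nothing more can be done
None
```

The job is handed in: the bottle stands open in its well, and the arm holds the cap level about 8 cm above the mouth; sign-off returned no verdict.

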